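# Lock the water filter cartridge into its bayonet head

## Robot

A 6-joint arm with a two-finger parallel gripper is mounted at the origin on a cart in front of the work surface, level with it; the furniture and walls round the work are solid. World frame = base frame: x ahead of the robot, y to its left, z up, the work surface at z = 0. Lengths are in m, angles in rad, forces in N, time in s.
With the tool pointing down it reaches from about 0.325 to 1 m from the base axis. Payload 5.1 kg.
Tool frame: the origin (TCP) lies at the very end of the fingers, on their centre line; the grasp point (between the pads) lies 19 mm behind it; z points along the fingers, y is the direction in which the jaws open and shut (so a half turn about z gives the same grasp; the last joint's range is limited). The gripper opens to 85 mm and grips with 20 to 120 N. Pads are 22 mm wide; open, the fingers measure 114 mm over their backs; the gripper's body (76 mm by 85 mm) begins 54 mm behind the grasp point. The pads swing forward as they close: fully open they stand 13 mm farther back than shut.
Start: joints at [1.193, 0.124, 1.65, -0, 1.367, -0.083], TCP at [0.189, 0.622, 0.21] pointing down, gripper open.
Joint ranges: [-2.61, 2.61], [-1.02, 2.33], [0.03, 2.71], [-1.35, 4.49], [0.32, 2.68], [-2.91, 2.91]. Speed limits (rad/s): [2.57, 2.57, 3.14, 3.14, 3.14, 3.14].

## Interface

Orientations are given as a rotation vector (axis times angle).
In Python, from bench import r, claw, kinematics, status, optics, order gives the robot as it stands. Calls block until the motion is done:
- r.movep(position, orientation): joint-space move of the TCP to a pose.
- r.move_l(position, ori=None, vel=0.15, force_limit=None): straight line of the TCP; ori=None keeps the orientation; vel is the mean speed in m/s. With force_limit (N) it stops when the force on the tool has changed by that much, and returns True; else False.
- r.move_joints(angles): joint-space move.
- claw.open_gripper() and claw.grasp(newtons=None): open the fingers fully, or close them until they stop; newtons is the grip in N (None keeps the last).
- r.pause(seconds).
- kinematics.inverse_kinematics(position, orientation): joint angles nearest the present ones, or None.
- status.get_state(): the state.
- optics.grab_frame(name): name is "scene" or "side" or "wrist"; returns a dict with "frame" (480x640x3 uint8, blue, green, red), "K" (3x3 intrinsics, pixels), "k1" (the pictures are not rectified: a ray, as slopes to the right and down, at radius r is drawn at 1 + k1 r^2 times it, then the intrinsics apply), "R" (3x3) and "t" (3): a world point X has camera coordinates R X + t; the wrist camera has in their place "tool_from_camera" (4x4, takes a point from camera to tool coordinates, whose origin is the TCP and whose axes are the flange's). Camera axes: x right, y down, z forward; pixel columns grow to the right and rows downward; lengths in m; the calibration is good to about 2 mm. A picture is of the moment at which its call begins: read the wrist's pose just before it. There is no depth.
A pose or a line that the arm cannot do raises r.PlanningError and nothing moves.
- order.close_job(): hands the job in, once; it reports no verdict.
Trained networks look in a picture, given as the dict that the camera call returned (one of the last four; its "shot" number tells which), for a name from the list of things; names that differ only in an ending like _2 or _b are one class to them, and where a whole thing is asked for, a point or a joint stands for the part that bears it (a point fixed in the world has none). Each returns a list of dicts, best first, with "conf" (0 to 1); they miss things now and then, are a little off and sometimes report something else, mostly with a low value. They report only what shows in the picture. A call takes as long as a camera call. They do not tell look-alikes from the thing itself.
- optics.regions_of(picture, thing): "pixels" (480x640 bool, what is visible of it) and "location" ([column, row] as shares, 0 to 1, of the picture: columns of its width, rows of its height, amid what is visible of it).
- optics.pinpoint(picture, thing): "location" ([column, row] as shares, 0 to 1, of the picture: columns of its width, rows of its height: a listed point, or the origin of a listed thing).
The state is a dict: "clock": time; "qpos": joint angles; "dq": joint speeds; "joint_torque": joint torques, N m; "position": TCP position; "orientation": TCP orientation; "contact_force": force on the tool from outside, world axes, zero at the start; "wrist_torque": the same for the moment, N m; "grip_width": finger opening in m.
Only numpy, scipy, OpenCV 4.12 (cv2) and the standard library are available. Lean on these libraries where they do the work, as an engineer would, in place of code of your own. Each camera call takes 0.05 s, during which the arm holds its last target. There are 200 camera calls.

## Task

Fit the water filter cartridge into the filter head on the worktop: stand it in the socket, feel for the two entry slots, push it fully down against the spring, then turn it clockwise (seen from above) a quarter turn to the stop so that it springs up into its notches and stays locked by itself. Do not force it at any point, let go of it when it is locked, and leave the tumbler, the bowl and the jar where they stand.

Things in the scene. Friction and masses are not known exactly. Their poses are not given: they have to be found in the camera images.
- cartridge: Loose white and grey filter cartridge, 112 mm tall, 0.14 to 0.26 kg, standing upright on its nose on the worktop. Origin: centre of its underside; z up its axis, x along its grip bar and its two lugs. Round grey nose of radius 20 mm with chamfered foot (z 0 to 44), white body of radius 25 mm (z 44 to 81), grip bar on top. The same turned half round.
- grip_bar (a point): Point to grip on the cartridge: middle of the flat bar on its top, 103 mm above the underside, on the axis. The bar is 48 mm long (along the cartridge's x), 14 mm thick (along y) and spans 81 to 112 mm above the underside.
- lugs (a point): Point on the cartridge's axis, 20 mm above its underside, at the level of the undersides of its two bayonet lugs. The lugs stand out of the nose at the cartridge's +x and -x, to radius 29 mm, 20 degrees wide and 5 mm thick.
- housing: The filter head: white round housing of radius 50 mm on a foot of radius 56 mm, fixed to the worktop, with a steel outlet spout on its -x side and a hose stub on its +x side. Origin: centre of its underside; z up along the socket axis. Its grey collar carries the bayonet socket. More than 60 N between cartridge and head counts as forcing.
- socket_rim (a point): Centre of the collar's rim, 70 mm above the housing's underside; bore radius 21.5 mm. Two opposite entry slots, 31 degrees wide, open to radius 30.5 mm. The collar is clamped fast with its slots up to 25 degrees either way from the housing's +x and -x: this angle is not measured, see or feel it. Lugs beside the slots rest on the rim: cartridge underside 50 mm above the housing's.
- valve_top (a point): Top of the sprung steel valve in the socket when free, on the axis, 47 mm above the housing's underside (a fixed point: it does not follow the valve). A cartridge in the slots rests on it, underside at 47 mm. The valve pushes up with 4 N there, rising evenly to 11.5 N at 32 mm.
- socket_floor (a point): Where the centre of the cartridge's underside stands when it is fully down, lugs on the hard channel floor: on the axis, 32 mm above the housing's underside. Below 35 mm the lugs can turn under the rim, clockwise seen from above (negative about z), a quarter turn (90 degrees, with 5 degrees to spare) from the slots to a hard stop. Counterclockwise there is a wall.
- lock_point (a point): Where the centre of the cartridge's underside stands when locked: on the axis, 39 mm above the housing's underside. Here a notch 4 mm high and 30 degrees wide above each lug, ending at the stop, lets the spring raise the cartridge to here. Let go short of the stop it stays at 35 mm, let go in the slots it rises to 47 mm.
- steel_tumbler: Bystander: steel tumbler, 71 mm wide, 104 mm tall, standing upright, open at the top. Origin: centre of its underside.
- steel_bowl: Bystander: small steel bowl, 80 mm wide, 34 mm tall. Origin: centre of its underside.
- orange_jar: Bystander: round orange jar with a pink lid, 78 mm wide, 65 mm tall. Origin: centre of its underside.
Things that resemble listed ones, but are neither listed nor needed, are in the scene too. Leave any red or yellow look-alike of the cartridge alone.

How it is judged:
On the way:
1. the cartridge is pushed fully down in the socket with its lugs still in the entry slots (z of cartridge in the frame of housing below 0.036 m and horizontal distance between cartridge and housing below 0.005 m and angle between the x axis of cartridge and the x axis of housing, either way round below 0.8 rad), for 0.1 s.
At the end, for the whole second after the job is handed in: The cartridge is upright (within 0.1 rad) and at rest in the head, locked: its axis within 5 mm of the socket's, turned to the stop so that its bar lies within 0.65 rad of the housing's y axis, and sprung up into the notches, its underside 37 to 42 mm above the housing's (z of cartridge in the frame of housing between 0.037 and 0.042 m and horizontal distance between cartridge and housing below 0.005 m and angle between the x axis of cartridge and the y axis of housing, either way round below 0.65 rad and angle between cartridge's own z axis and vertical below 0.1 rad and linear speed of cartridge below 0.01 m/s); the robot touches nothing.
It fails at once if the cartridge is forced: more than 60 N between it and the filter head (contact force between cartridge and housing above 60 N).
It fails at once if the tumbler is moved by more than 2 cm (distance of steel_tumbler from where it was at the start of the episode above 0.02 m).
It fails at once if the bowl is moved by more than 2 cm (distance of steel_bowl from where it was at the start of the episode above 0.02 m).
It fails at once if the jar is moved by more than 2 cm (distance of orange_jar from where it was at the start of the episode above 0.02 m).
It also fails if it takes over 72 s, if anything falls off the work surface, if the arm or the gripper's body presses on something with over 40 N, if the wrist force passes 120 N, or if a joint passes its speed limit or range.

## Working session

There is one attempt and no reset: what is moved stays moved. The work goes in short steps, each a Python script; the robot and the scene stay as the last script left them, time stands still between calls to the robot, and variables do not carry over. Pictures are saved under pics/ and viewed, about 8 in all and at most 12, crops included, and the job is handed in when it is done.

```bash
mkdir -p pics; ls; cat > h.py <<'E'
import numpy as np, cv2
from bench import r, claw, kinematics, status, optics, order
from scipy.spatial.transform import Rotation as Ro
def ray(p,u,v,st=None):
    K=p["K"];k=p["k1"]
    d=np.array([(u-K[0][2])/K[0][0],(v-K[1][2])/K[1][1]]);s=d.copy()
    for _ in range(20): s=d/(1+k*(s@s))
    c=np.array([s[0],s[1],1.])
    if "R" in p and p["R"] is not None:
        R=np.array(p["R"]);t=np.array(p["t"]); return -R.T@t,R.T@c
    T=np.array(p["tool_from_camera"]);A=Ro.from_rotvec(st["orientation"]).as_matrix()
    return A@T[:3,3]+np.array(st["position"]),A@T[:3,:3]@c
def hit(p,loc,z,st=None):
    o,d=ray(p,loc[0]*640,loc[1]*480,st); return o+d*(z-o[2])/d[2]
def down(a): # tool down, tool y axis at world angle a
    y=np.array([np.cos(a),np.sin(a),0]);z=np.array([0,0,-1.]);x=np.cross(y,z)
    return Ro.from_matrix(np.c_[x,y,z]).as_rotvec()
E
python3 - <<'E'
from h import *
s=status.get_state();print(s)
ims=[]
for n in("scene","side"):
    p=optics.grab_frame(n);ims.append(p["frame"])
    for th,z in(("cartridge",0),("grip_bar",.103),("lugs",.02),("housing",0),("socket_rim",.07),("steel_tumbler",0),("steel_bowl",0),("orange_jar",0)):
        for q in optics.pinpoint(p,th)[:4]:
            print(n,th,round(q["conf"],2),np.round(np.array(q["location"])*[640,480]),hit(p,q["location"],z).round(4))
    cv2.imwrite(f"pics/{n}.png",p["frame"])
E
```

```text
pics
{'clock': 0.0, 'qpos': array([ 1.19339443e+00,  1.24512048e-01,  1.65167828e+00,  2.25511909e-05,
        1.36750498e+00, -8.25843911e-02]), 'dq': array([-0.00089696, -0.00048459, -0.00204582, -0.00158777,  0.00076271,
        0.00061396]), 'joint_torque': array([ 4.30266637e-04, -4.23600519e+01, -3.65462673e+01,  3.29991667e-05,
        6.74526149e-03, -3.73258246e-06]), 'position': array([0.18863573, 0.62133807, 0.20864605]), 'orientation': array([-0.46135624, -3.10702396,  0.00320745]), 'contact_force': array([0.08380944, 0.36772473, 0.48192355]), 'wrist_torque': array([-0.00510503, -0.00931023, -0.02231825]), 'grip_width': 0.08550129955133282}
scene cartridge 0.93 [279. 343.] [0.5686 0.2192 0.    ]
scene cartridge 0.82 [222. 367.] [0.567  0.3092 0.    ]
scene cartridge 0.67 [315. 376.] [0.4826 0.2146 0.    ]
scene cartridge 0.18 [350. 256.] [ 0.7139 -0.0135  0.    ]
scene grip_bar 0.81 [315. 312.] [0.4817 0.2161 0.103 ]
scene grip_bar 0.73 [275. 280.] [0.573  0.2195 0.103 ]
scene grip_bar 0.71 [215. 304.] [0.5651 0.3105 0.103 ]
scene lugs 0.86 [278. 333.] [0.5656 0.2217 0.02
[... 444 characters left out ...]
side cartridge 0.93 [248. 256.] [0.4766 0.2209 0.    ]
side cartridge 0.77 [299. 259.] [0.5738 0.2161 0.    ]
side cartridge 0.58 [299. 227.] [0.5636 0.3143 0.    ]
side grip_bar 0.95 [298. 212.] [0.5732 0.2234 0.103 ]
side grip_bar 0.85 [245. 212.] [0.4818 0.2169 0.103 ]
side grip_bar 0.83 [302. 186.] [0.573  0.3073 0.103 ]
side lugs 0.89 [299. 248.] [0.573  0.2265 0.02  ]
side lugs 0.86 [302. 218.] [0.571  0.3196 0.02  ]
side lugs 0.55 [246. 250.] [0.477  0.2136 0.02  ]
side housing 0.73 [240. 342.] [0.4996 0.0157 0.    ]
side socket_rim 0.62 [233. 313.] [0.4979 0.0099 0.07  ]
side steel_bowl 0.61 [374. 360.] [ 0.7072 -0.0057  0.    ]
side orange_jar 0.64 [371. 315.] [0.7049 0.0855 0.    ]
```

View pics/scene.png

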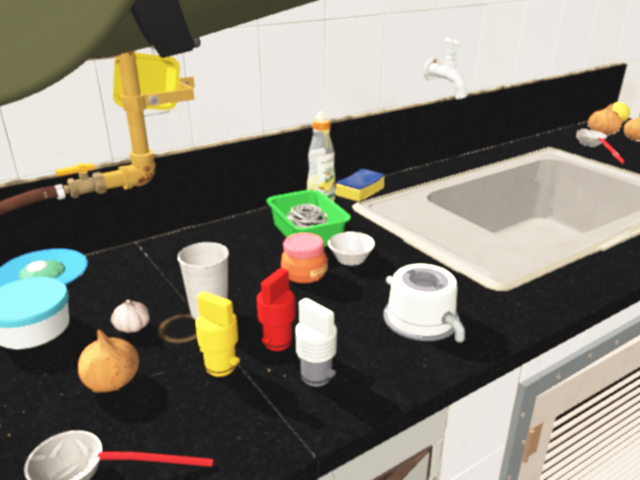

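View pics/side.png

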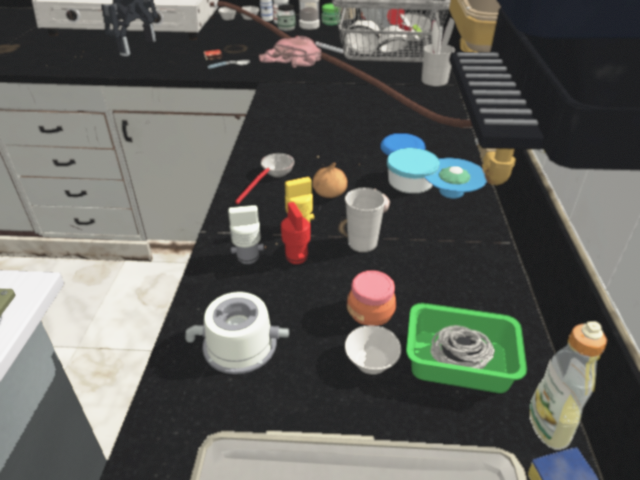

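The white cartridge stands at (315,345) in the scene view, (246,235) in the side view, with the red one beside it at (277,310). The housing is at (422,300), and its spout points to about -x. Next I'll take wrist views from above both.

```bash
cat >> h.py <<'E'
def look(target,a,h):
    """put the wrist camera over target (xy) so that its optical axis hits it; TCP at height h"""
    T=TFC; A=Ro.from_rotvec(down(a)).as_matrix()
    o=A@T[:3,3]; d=A@T[:3,2]
    s=(target[2]-(h+o[2]))/d[2]
    xy=np.array(target[:2])-(o+d*s)[:2]
    r.movep([xy[0],xy[1],h],down(a)); r.pause(.3)
    st=status.get_state(); return st,optics.grab_frame("wrist")
E
python3 - <<'E'
import h; from h import *
h.TFC=np.array(optics.grab_frame("wrist")["tool_from_camera"]);print(h.TFC.round(3))
open("h.py","a").write("TFC=np.array(%s)\n"%h.TFC.tolist())
def near(z): 
    s=status.get_state(); R=Ro.from_rotvec(s["orientation"]).as_matrix(); return np.arctan2(R[1,1],R[0,1])
a0=near(0);print("y angle",a0)
for n,t,a in(("c",(.482,.216,.1),a0-1.2),("h",(.50,.012,.07),0)):
    for aa in (a,a+np.pi/2,a+np.pi,a-np.pi/2):
        try: st,p=look(t,aa,.30);break
        except r.PlanningError as e: print(aa,e)
    print(n,aa,st["position"],st["clock"],st["qpos"].round(2))
    for th,z in(("cartridge",0),("grip_bar",.103),("lugs",.02),("housing",0),("socket_rim",.07)):
        for q in optics.pinpoint(p,th)[:3]:
            print(n,th,round(q["conf"],2),np.round(np.array(q["location"])*[640,480]),hit(p,q["location"],z,st).round(4))
    cv2.imwrite(f"pics/w{n}.png",p["frame"]);np.savez(f"{n}.npz",K=p["K"],k1=p["k1"],pos=st["position"],ori=st["orientation"])
E
```

```text
[[ 0.001 -0.963 -0.268  0.068]
 [ 1.     0.001  0.    -0.   ]
 [ 0.    -0.268  0.963 -0.163]
 [ 0.     0.     0.     1.   ]]
y angle 1.2759862312990724
c 0.07598623129907245 [0.47925411 0.24993501 0.29983345] 3.0 [ 0.38 -0.16  1.78  0.    1.52  0.3 ]
c cartridge 0.95 [317. 222.] [0.4791 0.2155 0.    ]
c cartridge 0.85 [405. 141.] [0.5674 0.3122 0.    ]
c cartridge 0.64 [400. 220.] [0.5735 0.2255 0.    ]
c grip_bar 0.87 [417. 250.] [0.57   0.2188 0.103 ]
c grip_bar 0.86 [428. 146.] [0.5667 0.3112 0.103 ]
c grip_bar 0.72 [316. 251.] [0.4785 0.2111 0.103 ]
c lugs 0.75 [404. 229.] [0.5742 0.2195 0.02  ]
c housing 0.72 [323. 374.] [0.5016 0.0175 0.    ]
c socket_rim 0.78 [325. 415.] [0.5033 0.0114 0.07  ]
h 0 [0.50000954 0.05492753 0.29995158] 4.4083 [ 0.   -0.25  1.86  0.    1.53  0.  ]
h cartridge 0.78 [389.  30.] [0.57   0.2219 0.    ]
h cartridge 0.73 [297.  31.] [0.4763 0.2202 0.    ]
h grip_bar 0.73 [296.   7.] [0.4808 0.2159 0.103 ]
h lugs 0.78 [394.  25.] [0.5724 0.2215 0.02  ]
h housing 0.82 [318. 225.] [0.4982 0.0167 0.    ]
h socket_rim 0.71 [322. 246.] [0.5022 0.0117 0.07  ]
h socket_rim 0.29 [496. 244.] [0.6744 0.0138 0.07  ]
```

```bash
python3 - <<'E'
import cv2,numpy as np
a=cv2.imread("pics/wc.png")[150:350,200:500];b=cv2.imread("pics/wh.png")[140:340,200:440]
A=cv2.resize(a,None,fx=2.6,fy=2.6,interpolation=2);B=cv2.resize(b,None,fx=3.3,fy=3.3,interpolation=2)
cv2.imwrite("pics/wc2.png",A);cv2.imwrite("pics/wh2.png",B[:600])
E
```

```text
(no output)
```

View pics/wc2.png

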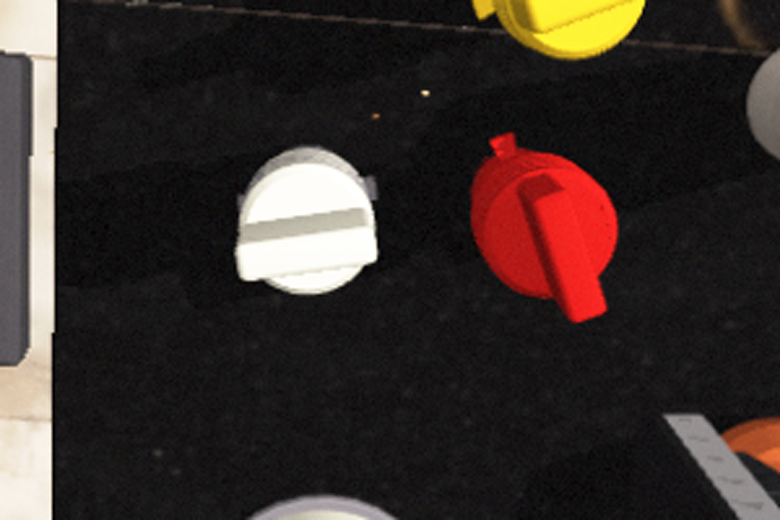

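View pics/wh2.png

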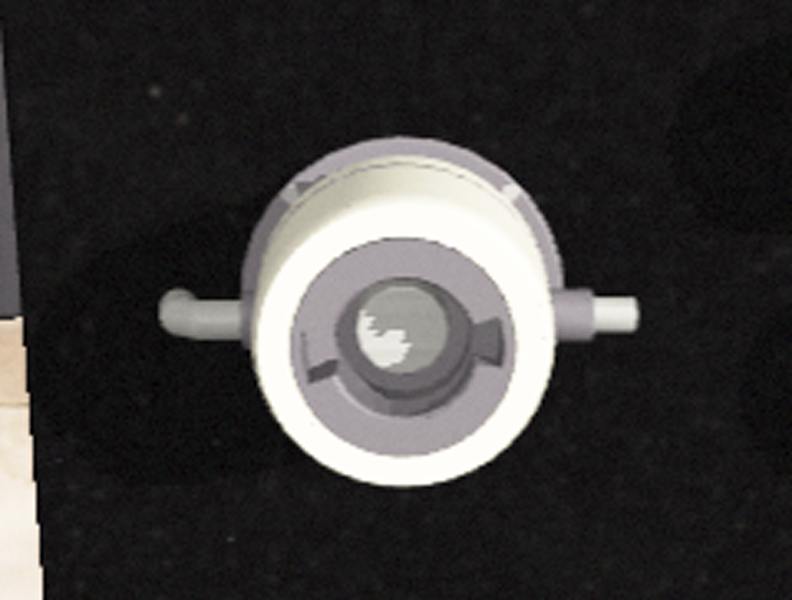

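Bar tilts about +8° in the image; slots sit slightly CCW of ±x (right at (490,340), left at (318,370) in the crop). I'll rectify both onto their planes to measure the angles.

```bash
python3 - <<'E'
from h import *
outs=[]
for n,c,z in(("c",(.4785,.2135),.112),("h",(.5018,.0117),.070)):
    d=np.load(n+".npz");im=cv2.imread(f"pics/w{n}.png")
    S=390;hw=.045
    g=(np.arange(S)/S*2-1)*hw
    X,Y=np.meshgrid(c[0]+g,c[1]-g)
    P=np.stack([X,Y,0*X+z],-1).reshape(-1,3)
    A=Ro.from_rotvec(d["ori"]).as_matrix();q=(P-d["pos"])@A
    q=(q-TFC[:3,3])@TFC[:3,:3]; s=q[:,:2]/q[:,2:]; s=s*(1+d["k1"]*(s**2).sum(1,keepdims=True))
    K=d["K"];u=(s[:,0]*K[0,0]+K[0,2]).reshape(S,S).astype('f4');v=(s[:,1]*K[1,1]+K[1,2]).reshape(S,S).astype('f4')
    o=cv2.remap(im,u,v,cv2.INTER_CUBIC);cv2.imwrite(f"pics/r{n}.png",o)
    g=cv2.cvtColor(o,cv2.COLOR_BGR2GRAY)
    if n=="h":
        # housing white top ring is at unknown z; fit circle to collar outer edge (grey within white)
        m=(g>215).astype('u1');cs,_=cv2.findContours(m,cv2.RETR_CCOMP,cv2.CHAIN_APPROX_NONE)
        for k in sorted(cs,key=len)[-4:]:
            (x,y),rr=cv2.minEnclosingCircle(k);e=cv2.fitEllipse(k);print(len(k),"px",e,"world",c[0]+(e[0][0]/S*2-1)*hw,c[1]-(e[0][1]/S*2-1)*hw,"r mm",np.array(e[1])/2/S*90)
        cc=195
        cv2.circle(o,(cc,cc),int(30.5*S/90),(0,255,0),1);cv2.circle(o,(cc,cc),int(21.5*S/90),(0,255,0),1)
        for a in(-15,0,15,30,165,180,195,210):
            ca,sa=np.cos(np.radians(a)),np.sin(np.radians(a));cv2.line(o,(int(cc+140*ca),int(cc-140*sa)),(int(cc+160*ca),int(cc-160*sa)),(0,0,255),1)
    else:
        cc=195
        for yy in(-7,7): pass
        m=(g>235).astype('u1');k=max(cv2.findContours(m,0,2)[0],key=cv2.contourArea);print(cv2.minAreaRect(k))
    outs.append(o)
cv2.imwrite("pics/rect.png",np.hstack(outs))
E
```

```text
((205.28994750976562, 139.58184814453125), (199.37257385253906, 189.87498474121094), 7.016501426696777)
231 px ((168.90431213378906, 184.15191650390625), (48.82741928100586, 69.23560333251953), 138.89883422851562) world 0.49577791818472056 0.014203403883713944 r mm [5.63393299 7.98872346]
849 px ((194.7242889404297, 192.85394287109375), (295.5867614746094, 298.0426330566406), 171.7931365966797) world 0.5017363743708684 0.012195243952824522 r mm [34.10616479 34.38953458]
1146 px ((201.44235229492188, 183.77049255371094), (374.89215087890625, 405.3702697753906), 40.62224197387695) world 0.5032866966834435 0.014291424795297476 r mm [43.25678664 46.77349267]
```

View pics/rect.png

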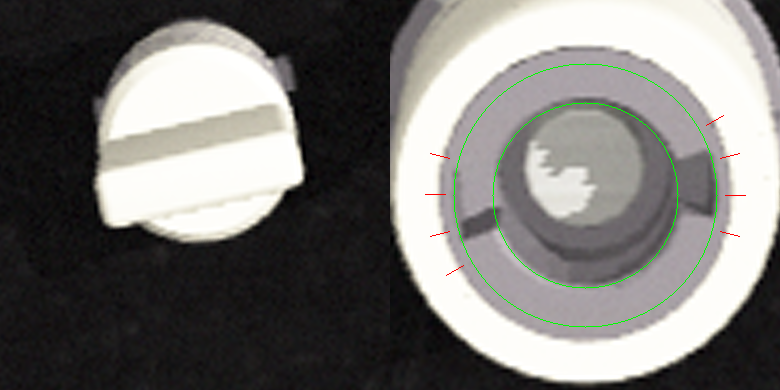

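Rim centre is about (0.5017, 0.0122) and the slots are at about +5.5°. The bar is at +13° with its centre at about (0.4795, 0.217). Next I grasp and carry it over.

```bash
cat >> h.py <<'E'
def s(msg=""):
    t=status.get_state();print(msg,"t%.2f"%t["clock"],"pos",np.round(t["position"],4),"F",np.round(t["contact_force"],1),"M",np.round(t["wrist_torque"],2),"w%.4f"%t["grip_width"]);return t
E
python3 - <<'E'
from h import *
D=down(np.radians(103))
r.movep([.4795,.217,.19],D); s("above")
print(r.move_l([.4795,.217,.087],vel=.08,force_limit=10)); s("down")
claw.grasp(80); s("grip")
r.move_l([.4795,.217,.20],vel=.12); s("up")
r.movep([.5017,.0122,.19],down(np.radians(95.5))); r.pause(.3); s("over")
q=r.move_l([.5017,.0122,.087+.056],vel=.04,force_limit=6); s("in? %s"%q)
p=optics.grab_frame("scene");cv2.imwrite("pics/in.png",cv2.resize(p["frame"][160:400,260:560],None,fx=2,fy=2))
E
```

```text
above t6.03 pos [0.4798 0.2168 0.1904] F [ 0.2  0.3 -0.7] M [ 0.06 -0.02 -0.05] w0.0856
False
down t7.47 pos [0.48   0.2172 0.0878] F [ 0.2  0.  -0.3] M [ 0.02 -0.03  0.01] w0.0855
grip t8.17 pos [0.4798 0.217  0.0874] F [ 1.3 -1.3  2.4] M [-0.07 -0.01 -0.01] w0.0101
up t9.26 pos [0.4788 0.2168 0.1987] F [ 0.  -0.6 -1.8] M [-0.04 -0.02 -0.05] w0.0103
over t10.39 pos [0.5018 0.0132 0.1901] F [ 0.3 -0.2 -1.5] M [-0.    0.    0.02] w0.0103
in? False t11.72 pos [0.502  0.0122 0.1434] F [ 0.5 -0.4 -1.7] M [-0.02 -0.04  0.01] w0.0097
```

View pics/in.png

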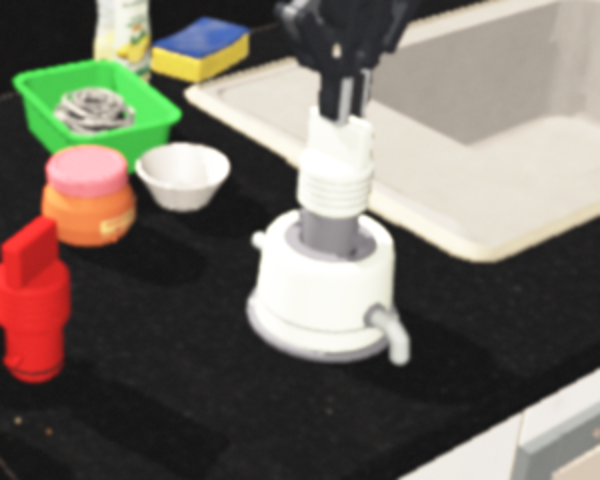

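The nose is in the bore. I'll feel down for the slots.

```bash
python3 - <<'E'
from h import *
p0=status.get_state()["position"]
q=r.move_l([.5018,.0122,.087+.0465],vel=.015,force_limit=9); s("slots? %s"%q)
if not q:
    q=r.move_l([.5018,.0122,.087+.042],vel=.015,force_limit=12); s("valve? %s"%q)
E
```

```text
slots? False t12.55 pos [0.5022 0.0121 0.1341] F [-0.5 -0.4  2.3] M [-0.01  0.07  0.03] w0.0102
valve? False t13.00 pos [0.5021 0.0121 0.1293] F [-0.5  0.6  3.9] M [-0.07  0.12  0.01] w0.0099
```

In the slots: 5.6 N upward, as expected from the spring. Now I push to the floor.

```bash
python3 - <<'E'
from h import *
q=r.move_l([.5018,.0122,.087+.0312],vel=.02,force_limit=14); s("floor %s"%q)
r.pause(.3);s()
E
```

```text
floor False t13.69 pos [0.5027 0.0121 0.1196] F [-1.3 -0.6  8.7] M [-0.03  0.27 -0.01] w0.0102
 t13.99 pos [0.5028 0.0121 0.1197] F [-0.7 -0.3  8.8] M [-0.01  0.29 -0.02] w0.0098
```

```bash
python3 - <<'E'
from h import *
q=r.move_l([.5018,.0122,.1145],vel=.01,force_limit=9); s("floor %s"%q)
r.pause(.4);s()
E
```

```text
floor True t14.26 pos [0.5035 0.012  0.1203] F [-1.6  0.2  8. ] M [ 0.04  0.44 -0.01] w0.0101
 t14.66 pos [0.5037 0.012  0.1207] F [-2.  -0.4  8.4] M [ 0.05  0.43 -0.01] w0.0099
```

```bash
python3 - <<'E'
from h import *
t=status.get_state();R=Ro.from_rotvec(t["orientation"]).as_matrix();print("tool z",R[:,2].round(4),"y ang",np.degrees(np.arctan2(R[1,1],R[0,1])))
q=r.move_l([.5018,.0122,.1165],ori=down(np.radians(95.5)),vel=.01,force_limit=18); s("floor %s"%q)
t=status.get_state();R=Ro.from_rotvec(t["orientation"]).as_matrix();print("tool z",R[:,2].round(4))
for n in("scene","side"):
    p=optics.grab_frame(n)
    f=p["frame"];f=f[200:350,360:500] if n=="scene" else f[220:400,160:320]
    cv2.imwrite("pics/d%s.png"%n,cv2.resize(f,(400,400)))
cv2.imwrite("pics/d.png",np.hstack([cv2.imread("pics/dscene.png"),cv2.imread("pics/dside.png")]))
E
```

```text
tool z [ 4.e-03 -5.e-04 -1.e+00] y ang 95.50791052079057
floor False t15.15 pos [0.5034 0.0121 0.1195] F [-3.3 -0.2 14.3] M [-0.    0.62 -0.03] w0.0101
tool z [ 3.6e-03 -3.0e-04 -1.0e+00]
```

View pics/d.png

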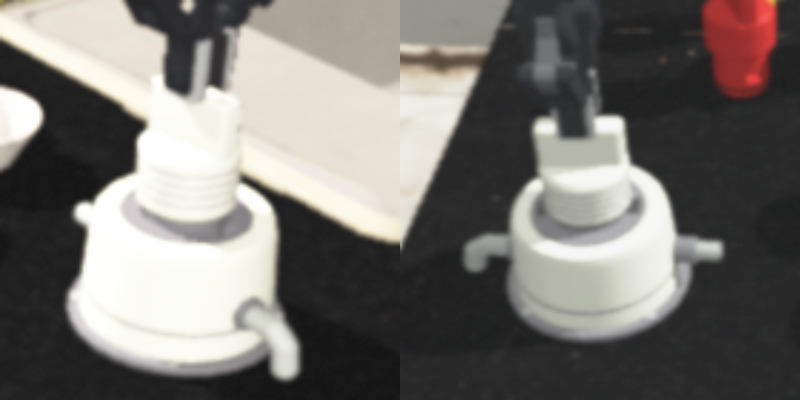

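On the floor (16 N total, upright). Now I turn clockwise in steps, watching the torque.

```bash
cat >> h.py <<'E'
def ang():
    R=Ro.from_rotvec(status.get_state()["orientation"]).as_matrix();return np.degrees(np.arctan2(R[1,1],R[0,1]))
E
python3 - <<'E'
from h import *
for a in(85,75,60,45):
    r.movep([.5008,.0122,.1165],down(np.radians(a))); t=s("a%d real %.1f"%(a,ang()))
    if abs(t["wrist_torque"][2])>1.2: print("stop");break
E
```

```text
a85 real 85.0 t15.54 pos [0.5028 0.0123 0.1192] F [-0.9  0.5 11.6] M [ 0.08  0.2  -0.06] w0.0103
a75 real 75.0 t15.83 pos [0.503  0.0122 0.1192] F [ 0.3 -0.1 11.6] M [ 0.    0.07 -0.14] w0.0101
a60 real 60.0 t16.19 pos [0.503  0.0121 0.1192] F [-0.3 -0.5 10.8] M [-0.04 -0.01 -0.04] w0.0102
a45 real 45.0 t16.55 pos [0.5031 0.012  0.1192] F [-0.  -0.5 11.1] M [ 0.01  0.03 -0.1 ] w0.0100
```

```bash
python3 - <<'E'
from h import *
for a in(30,20,12,8,5,2,0,-2):
    r.movep([.5008,.0122,.1165],down(np.radians(a))); t=s("a%d real %.1f"%(a,ang()))
    if abs(t["wrist_torque"][2])>.8: print("stop");break
p=optics.grab_frame("side");cv2.imwrite("pics/t.png",cv2.resize(p["frame"][220:400,160:320],(533,600)))
E
```

```text
a30 real 30.0 t16.91 pos [0.503  0.012  0.1192] F [-0.2 -0.2 11.7] M [-0.04  0.04 -0.09] w0.0099
a20 real 20.0 t17.20 pos [0.503  0.012  0.1192] F [-0.4 -1.2 11.9] M [-0.05  0.01 -0.11] w0.0099
a12 real 12.0 t17.46 pos [0.503  0.0121 0.1192] F [-0.  -1.3 11.6] M [-0.06  0.09 -0.11] w0.0101
a8 real 8.0 t17.71 pos [0.503  0.012  0.1192] F [ 0.3  0.2 12.4] M [-0.05  0.1   0.02] w0.0103
a5 real 5.0 t17.96 pos [0.503  0.012  0.1192] F [ 0.2 -1.4 11.7] M [-0.07  0.08 -0.04] w0.0100
a2 real 2.0 t18.21 pos [0.5029 0.012  0.1191] F [ 0.1 -0.5 11.3] M [-0.07  0.14  0.02] w0.0100
a0 real 0.0 t18.46 pos [0.5025 0.0121 0.1192] F [-1.3 -0.3 12.9] M [-0.05  0.35  0.26] w0.0100
a-2 real -1.9 t18.71 pos [0.5023 0.0121 0.1192] F [-2.5 -0.6 12.5] M [-0.04  0.45  0.31] w0.0100
```

View pics/t.png

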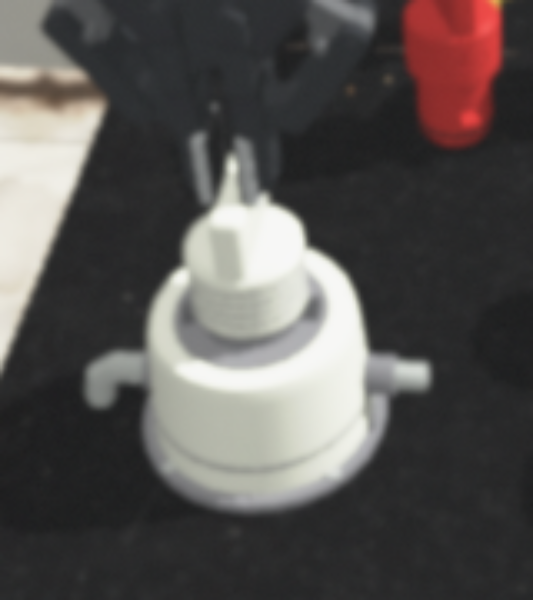

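The bar lies along y and the torque has reversed, so it's at the stop. I'll let it rise into the notches, check, then release.

```bash
python3 - <<'E'
from h import *
r.move_l([.5015,.0122,.1245],vel=.015); s("up1")
q=r.move_l([.5018,.0122,.130],vel=.01,force_limit=10); s("up2 %s"%q)
E
```

```text
up1 t19.44 pos [0.5012 0.0122 0.1238] F [ 0.8 -0.1 -2.3] M [-0.13 -0.46  0.38] w0.0102
up2 True t19.87 pos [0.5011 0.0122 0.1264] F [2.2 0.3 2.8] M [ 0.05 -0.44  0.38] w0.0100
```

```bash
python3 - <<'E'
from h import *
claw.open_gripper(); r.pause(.3); s("open")
t=status.get_state()["position"]
r.move_l([t[0],t[1],.26],vel=.1)
st,p=look((.502,.0122,.12),0,.33); s("view")
for th,z in(("grip_bar",.142),("cartridge",.039)):
    for q in optics.pinpoint(p,th)[:2]: print(th,q["conf"],hit(p,q["location"],z,st).round(4))
w=p["frame"][120:360,180:460]
p2=optics.grab_frame("side")
for q in optics.pinpoint(p2,"grip_bar")[:3]:
    print(q["conf"],[hit(p2,q["location"],z).round(4) for z in(.138,.142,.150)])
f=p2["frame"][220:400,160:320]
cv2.imwrite("pics/end.png",np.hstack([cv2.resize(w,(420,360)),cv2.resize(f,(320,360))]))
E
```

```text
open t20.88 pos [0.4999 0.0121 0.1248] F [ 0.8  0.1 -0. ] M [-0.05 -0.    0.03] w0.0857
view t23.15 pos [0.5016 0.0483 0.3288] F [-0.1 -0.8 -0.1] M [-0.06 -0.05 -0.01] w0.0852
grip_bar 0.58 [0.5027 0.0117 0.142 ]
cartridge 0.7 [0.5654 0.2135 0.039 ]
cartridge 0.68 [0.5019 0.01   0.039 ]
0.92 [array([0.572 , 0.1707, 0.138 ]), array([0.5727, 0.1653, 0.142 ]), array([0.5741, 0.1543, 0.15  ])]
0.81 [array([0.5717, 0.253 , 0.138 ]), array([0.5724, 0.2468, 0.142 ]), array([0.5738, 0.2345, 0.15  ])]
0.72 [array([0.5051, 0.0208, 0.138 ]), array([0.5063, 0.0165, 0.142 ]), array([0.5088, 0.0079, 0.15  ])]
```

View pics/end.png

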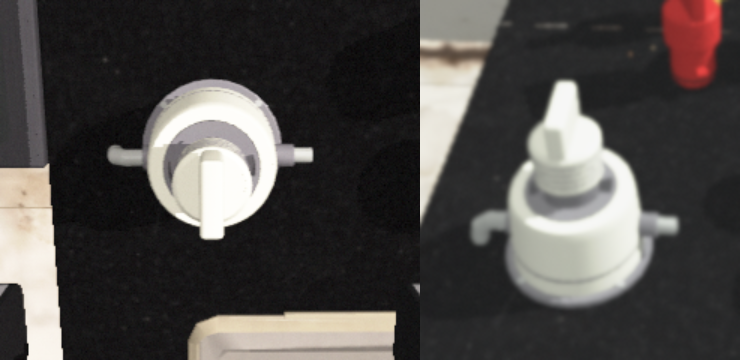

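It's upright with the bar along y. To tell 39 mm from 35 mm, I'll touch the bar top lightly with closed fingers (expected at 0.151 or 0.147).

```bash
python3 - <<'E'
from h import *
claw.grasp(20)
r.movep([.502,.0122,.18],down(np.pi/2)); r.move_l([.502,.0122,.162],vel=.04); r.pause(.4); s("pre")
q=r.move_l([.502,.0122,.144],vel=.008,force_limit=3.5); s("touch %s"%q)
r.move_l([.502,.0122,.20],vel=.08); s("clear")
E
```

```text
pre t26.57 pos [0.5021 0.0122 0.1622] F [-0.2 -1.7 -0.5] M [-0.01 -0.01  0.  ] w0.0002
touch False t28.98 pos [0.502  0.0122 0.144 ] F [-0.1 -0.4 -0.6] M [0.03 0.01 0.04] w-0.0000
clear t29.82 pos [0.5017 0.0122 0.1996] F [ 0.2  0.2 -1. ] M [-0.01  0.03  0.05] w-0.0004
```

```bash
python3 - <<'E'
from h import *
r.move_l([.502,.0122,.148],vel=.08); r.pause(.3)
q=r.move_l([.502,.0122,.118],vel=.012,force_limit=3.5); s("touch bar %s"%q)
r.move_l([.502,.0122,.19],vel=.1)
r.movep([.45,.13,.03],down(np.pi/2)); r.pause(.3)
q=r.move_l([.45,.13,-.025],vel=.014,force_limit=3.5); s("touch top %s"%q)
r.move_l([.45,.13,.05],vel=.1)
E
```

```text
touch bar True t32.43 pos [0.5021 0.0122 0.1296] F [-0.3 -0.   4.4] M [0.01 0.01 0.02] w-0.0002
touch top True t37.53 pos [ 0.45    0.13   -0.0213] F [-0.2  0.3  5.1] M [-0.    0.03  0.01] w-0.0003
```

Bar top is 150.9 mm above the worktop, which puts the underside at 38.9 mm: locked in the notches. Retreating and handing in.

```bash
python3 - <<'E'
from h import *
r.move_l([.45,.13,.25],vel=.15); r.pause(.3); s("end"); order.close_job()
E
```

```text
end t40.19 pos [0.4498 0.13   0.2496] F [ 0.9  0.4 -0.2] M [0.01 0.   0.05] w-0.0002
the job is handed in; nothing more can be done
```

The cartridge is locked in the filter head and the job is handed in at about 40 s. I gripped the white cartridge by its bar and stood it in the socket. It went into the slots at about +5.5°, and I pushed it to the floor. I then turned it clockwise to the stop, let it rise and released it. The wrist force stayed below about 17 N in every reading.

**Last checks**
- **Height:** a light touch on the bar top, referenced to the worktop, put the underside at 38.9 mm (locked is 39 mm).
- **Position:** the pictures show it upright with the bar along the housing's y axis. The wrist camera puts the bar within about 1 mm of the socket axis.
- **Bystanders:** the arm never went near the tumbler, bowl or jar. I did not measure them again at the end.

**Checks that disagreed**
- **First touch on the bar:** it found nothing down to a tool height of 144 mm. The shut fingers end about 21 mm short of the nominal tool point, so I redid it relative to the worktop.
- **Side camera:** it put the bar about 5 mm off the socket axis, against the wrist camera's 1 mm. I trusted the wrist view.
- **First push to the floor:** it stopped on a brief force spike. A second push reached the floor.

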